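# Lock the brass fittings away in the strongbox

### The arm

A 6-joint arm with a two-finger parallel gripper is mounted at the origin on the work surface. World frame = base frame: x ahead of the robot, y to its left, z up, the work surface at z = 0. Lengths are in mm, angles in rad, forces in N, time in s.
With the tool pointing down it reaches from about 350 to 875 mm from the base axis. Payload 15.5 kg.
Tool frame: the origin (TCP) lies on the mounting face of the last link; the fingertips stand 173 mm ahead of it and the grasp point (between the pads) lies 155 mm ahead of it; z points along the fingers, x is the direction in which the jaws open and shut, and the axes are right-handed (so a half turn about z gives the same grasp; the last joint's range is limited). The gripper opens to 85 mm and grips with 20 to 120 N. Pads are 22 mm wide; open, the fingers measure 114 mm over their backs; the gripper's body (76 mm by 85 mm) begins 54 mm behind the grasp point. The pads swing forward as they close: fully open they stand 13 mm farther back than shut.
Start: joints at [-1.246, 0.494, 1.345, -0, 1.302, -0.096], TCP at [254.738, -570.734, 404.677] pointing down, gripper open.
Joint ranges: [-2.91, 2.91], [-0.82, 2.16], [0.22, 2.67], [-1.22, 4.37], [0.12, 2.79], [-3.08, 3.08]. Speed limits (rad/s): [1.89, 1.89, 2.57, 3.01, 3.01, 3.01].

### API

Orientations are given as [roll, pitch, yaw] about the fixed x, y, z axes, in that order (R = Rz(yaw) Ry(pitch) Rx(roll)).
In Python, from workcell import ctrl gives the robot as it stands.
- The arm moves only by the tool arm_command, never from a script. Its arguments are lists of equal length, an entry for each row: "grip": the opening in per cent of the stroke, from 0 (shut) to 100 (fully open); "linear": the shift along the tool's x, y, z in m, a list of three; "yaw": the turn about the tool's z in rad. A call has 1 to 12 rows; each row is the pose to reach, as a shift and turn from the pose commanded when the call began, along the tool's axes at that moment; what a row does not reach only later rows make up. A row lasts 1/12 s, in which the tool goes at most 41.7 mm and 7.16 degrees, less where a joint would pass 70% of its speed; a pose out of reach is approached as far as the arm can. A call with a gripper value outside its range is refused whole. The fingers move at their own pace and stop on an object; "squeeze" is the grip in N (left out, the last holds). Time passes only in rows, so rows that repeat a pose let the fingers close. It gives the time, the measured TCP pose, the force and the opening at its end, in the units of the state.
- ctrl.observe(): the state, without advancing time (a new reading comes with each control period).
- ctrl.capture(name): name is "side" or "top" or "wrist"; returns a dict with "frame" (400x640x3 uint8, red, green, blue), "camera_matrix" (3x3 intrinsics, pixels), "k1" (the pictures are not rectified: a ray, as slopes to the right and down, at radius r is drawn at 1 + k1 r^2 times it, then the intrinsics apply), "extrinsics" (4x4, takes a point from camera to world coordinates). Camera axes: x right, y down, z forward; pixel columns grow to the right and rows downward; lengths in mm; the calibration is good to about 2 mm. A picture is of the moment at which its call begins. There is no depth.
- ctrl.hand_in(): hands the job in, once; it reports no verdict.
Trained networks look in the newest picture that a camera, given by its name, has taken for a name from the list of things; names that differ only in an ending like _2 or _b are one class to them, and where a whole thing is asked for, a point or a joint stands for the part that bears it (a point fixed in the world has none). Each returns a list of dicts, best first, with "conf" (0 to 1); they miss things now and then, are a little off and sometimes report something else, mostly with a low value. They report only what shows in the picture. A call takes as long as a camera call. They do not tell look-alikes from the thing itself.
- ctrl.trace(camera, query): "pixels" (400x640 bool, what is visible of it) and "pixel" ([column, row] in pixels, amid what is visible of it).
The state is a dict: "clock": time; "joint_positions": joint angles; "qd": joint speeds; "effort": joint torques, N m; "ee_pos": TCP position; "eef_rot": TCP orientation; "force": force on the tool from outside, world axes, zero at the start; "ft_torque": the same for the moment, N m; "grip_width": finger opening in mm.
Only numpy, scipy, OpenCV 4.12 (cv2) and the standard library are available. Lean on these libraries where they do the work, as an engineer would, in place of code of your own. Each camera call takes 0.05 s, during which the arm holds its last target. There are 200 camera calls.

### The job

Lock the loose brass and copper fittings away for the night: lift the green lid off the grey strongbox by its knob and set it down knob up on the bench clear of the box, put every fitting that stands loose on the bench into the box, and put the lid back on so that it sits flat and fully down. Then take the yellow-headed key from the wooden key block, push it fully into the lock, turn it clockwise to its stop so that the bolts shoot over the lid, turn it back home, draw it out and stand it back in its slot in the block. Leave everything else where it is.

Things in the scene. Friction and masses are not known exactly. Their poses are not given: they have to be found in the camera images.
- strongbox: grey steel strongbox fixed to the bench, 195 (x) x 158 (y) mm. Origin: on the bench under the middle of the cavity; x points from the lock deck to the rear, z up. In front (x -110 to -60 mm) is the lock deck, at the rear (x 60 to 85 mm) the bolt housing, both 158 mm wide, tops 70 mm above the bench. The lid lies between them on the two side walls, whose tops are 55 mm up.
- box_floor (a point): middle of the cavity's floor, 4 mm above the bench; the cavity is 120 mm (box x) by 150 mm (box y), with upright 4 mm side walls at y = +-75 mm. Axes as the box's. The bench to the right (-y) of the box, about x 0.54 to 0.70 m and y -0.38 to -0.20 m from the robot, is kept bare and has room for the lid.
- keyway (a point): mouth of the keyway: centre of the brass lock face on the deck, 85 mm in front of the box's origin, 70 mm above the bench; axes as the box's. Slot 16 mm (along the box's x when home) by 6 mm, 24 mm deep straight down from this point, its mouth flared 45 degrees by 4 mm all round. The key fits either way round.
- lid_seat (a point): centre of the lid's seat, level with the tops of the side walls (55 mm above the bench); a seated lid has its origin here, its x along the box's x (either way round).
- lock (a joint): turn of the lock plug: 0 home, grows clockwise seen from above, stop at 1.25 rad (and at -1.25 the other way, which draws the bolts). A spring of 0.1 N m/rad urges it home; turning needs up to 0.2 N m. The key has about 0.15 rad of play in the slot each way, so at the stop the key stands at up to about 1.45 rad.
- bolt (a joint): how far the four flat steel bolts stand out of the deck and housing, 61 to 66 mm above the bench, over a seated lid: 0 drawn, about 0.016 m shot. Turning the key clockwise drives them; they stay out when it turns back. If the lid is not down they strike it and the key cannot reach its stop.
- lid: green sheet-steel lid, loose, 112 (x) x 156 (y) mm, plate 4 mm thick, 0.3 kg. Origin: centre of the plate's underside. Folded lips hang about 8 mm below the plate inside the cavity (2 to 3 mm play each side, tapered), so on the bench its origin is about 8 mm up. At the start it lies on the box.
- lid_knob (a point): black round knob in the middle of the lid, 28 mm across, 20 mm high; this point is its centre, 30 mm above the lid's underside.
- keyblock: dark wooden key block fixed to the bench, 50 (x) x 130 (y) x 45 mm high. Origin: centre of its underside. Two slots in its top at y = -35 and +35 mm (x = 0), each 16 mm along the block's x, 6 mm wide, 24 mm deep, mouth flared 45 degrees by 3 mm all round; a key standing in one can lean a few degrees. One holds the key, the other the spare key.
- key_tip (a point): tip of the yellow-headed key, which stands blade down in the block: blade 14 (x) x 4 (y) mm, 24 mm long, the last 4 mm slimmer (10 x 2.4); collar 20 x 10 mm at 24 to 27 mm from the tip, neck, flat head at 38 to 66 mm. z points from tip to head, x along the blade's width. Fully in the lock, its tip is 24 mm below the mouth. 35 g.
- key_head (a point): centre of the key's yellow plastic head, 28 (x) x 10 (y) x 28 (z) mm, 52 mm above the tip; grip it across its 10 mm.
- union_mid (a point): Brass pipe union, 27 mm across its two end collars (11 mm high each), 21 mm at the waist. Stands upright on the bench at the start, 34 mm tall. This point is its centre, 17 mm above its foot; z is its axis. 0.11 kg.
- cap_mid (a point): Copper cap, ribbed, 31 mm across. Stands upright on the bench at the start, 34 mm tall. This point is its centre, 17 mm above its foot; z is its axis. 0.14 kg.
- gauge_mid (a point): Brass gauge with a white dial face up, 32 mm across. Stands upright on the bench at the start, 34 mm tall. This point is its centre, 17 mm above its foot; z is its axis. 0.16 kg.
- hexnut_mid (a point): Long hexagonal brass nut, 32 mm over its corners, 28 mm over its flats. Stands upright on the bench at the start, 34 mm tall. This point is its centre, 17 mm above its foot; z is its axis. 0.15 kg; one pair of its flats faces along its own x axis.
- hosetail_mid (a point): Brass hose tail, its round foot 26 mm across and 20 mm high, the barbed stem above it 20 mm across. Stands upright on the bench at the start, 34 mm tall. This point is its centre, 17 mm above its foot; z is its axis. 0.10 kg.
- spare_key: bystander: the same key with a black head, in the block's other slot. Origin at its tip.
- wrench: bystander: wrench 150 mm long, lying on the bench in front of the box.
- screwdriver: bystander: screwdriver lying to the left.
- jar: bystander: glass jar 60 mm across, 85 mm tall.
- tin: bystander: red tin 68 mm across, 34 mm tall.
- brush: bystander: hand brush 170 mm long.
- mug: bystander: blue mug 76 mm across, 90 mm tall.
Not all that is in view belongs to the job. Leave any purple look-alike of the part that bears key_tip alone.

How it is judged:
By the outcome, as a careful person would: the job done as asked, in the order asked, and still so for the second after the job is handed in, with the robot touching nothing.
Of union, cap, gauge, hexnut, hosetail only 3 to 5 are there at a start; the rules pass over those that are not, and their reading is None.
At some moment in a run one of union, cap, gauge, hexnut, hosetail may be knocked a few centimetres aside while the robot is not near it.
It also fails if it takes over 200 s, if anything falls off the work surface, if the arm or the gripper's body presses on something with over 40 N, if the wrist force passes 120 N, or if a joint passes its speed limit or range.

## Working session

There is one attempt and no reset: what is moved stays moved. The work goes in short steps, Python scripts to look and compute and a tool call to move; the robot and the scene stay as the last step left them, time stands still between calls to the robot, and variables do not carry over. Pictures are saved under pics/ and viewed, about 12 in all and at most 16, crops included, and the job is handed in when it is done.

Besides the shell and the picture viewer there is one more tool, called after ">>>" by a JSON object that holds its "api" and its "payload", one argument or row to a line. arm_command: Moves the arm, as the interface text tells. Its arguments: {"type":"object","properties":{"grip":{"type":"array"},"linear":{"type":"array"},"yaw":{"type":"array"},"squeeze":{"type":"number"}},"required":["grip","linear","yaw"]}

```bash
mkdir -p pics; ls
cat > h.py <<'E'
import numpy as np, cv2
from workcell import ctrl
from scipy.spatial.transform import Rotation as R
def cap(n): return ctrl.capture(n)
def save(c,name,box=None,scale=1):
    f=c["frame"]
    if box: f=f[box[1]:box[3],box[0]:box[2]]
    f=cv2.resize(f,None,fx=scale,fy=scale,interpolation=cv2.INTER_CUBIC)
    cv2.imwrite("pics/"+name,f[:,:,::-1])
def ray(c,px):
    K=c["camera_matrix"]; T=np.array(c["extrinsics"])
    d=np.array([(px[0]-K[0][2])/K[0][0],(px[1]-K[1][2])/K[1][1]])
    s=d.copy()
    for _ in range(20): s=d/(1+c["k1"]*(s@s))
    v=T[:3,:3]@np.array([s[0],s[1],1.]); return T[:3,3],v
def atz(c,px,z):
    o,v=ray(c,px); return o+v*(z-o[2])/v[2]
def proj(c,P):
    K=np.array(c["camera_matrix"]); T=np.array(c["extrinsics"])
    p=T[:3,:3].T@(np.asarray(P,float)-T[:3,3]); s=p[:2]/p[2]; s=s*(1+c["k1"]*(s@s))
    return np.array([K[0,0]*s[0]+K[0,2],K[1,1]*s[1]+K[1,2]])
def tri(c1,p1,c2,p2):
    (a,u),(b,v)=ray(c1,p1),ray(c2,p2); 
    s=np.linalg.lstsq(np.c_[u,-v],b-a,rcond=None)[0]
    return (a+u*s[0]+b+v*s[1])/2, np.linalg.norm(a+u*s[0]-b-v*s[1])
def totool(P,z_grasp=None):
    """tool-axes shift (m) taking grasp point to world P"""
    s=ctrl.observe(); Rm=R.from_euler('xyz',s["eef_rot"]).as_matrix()
    g=np.array(s["ee_pos"])+Rm[:,2]*155
    return Rm.T@(np.asarray(P)-g)/1000
def st():
    s=ctrl.observe(); print({k:np.round(s[k],3).tolist() for k in("clock","ee_pos","eef_rot","force","ft_torque","grip_width")})
E
python3 - <<'E'
from h import *
st()
cs={n:cap(n) for n in("side","top")}
for n,c in cs.items():
    save(c,n+"0.png")
    print(n,np.round(c["extrinsics"],2).tolist(),c["camera_matrix"][0][0],c["k1"])
    for q in["strongbox","lid","lid_knob","keyway","keyblock","key_head","key_tip","spare_key","union_mid","cap_mid","gauge_mid","hexnut_mid","hosetail_mid","tin","wrench","jar","mug","brush","screwdriver"]:
        r=ctrl.trace(n,q)
        print(q,[(round(d["conf"],2),np.round(d["pixel"]).tolist(),int(d["pixels"].sum())) for d in r[:4]])
st()
E
```

```text
pics
{'clock': 0.0, 'ee_pos': [254.673, -570.598, 404.08], 'eef_rot': [-3.141, 0.001, -1.151], 'force': [-0.356, -0.011, -0.663], 'ft_torque': [0.0, 0.014, -0.0], 'grip_width': 85.46}
side [[-0.97, -0.16, 0.16, 385.96], [-0.23, 0.68, -0.7, 734.54], [-0.0, -0.72, -0.7, 818.19], [0.0, 0.0, 0.0, 1.0]] 397.63796964263827 -0.002484610818896083
strongbox [(0.84, [321.0, 223.0], 2686)]
lid [(0.95, [305.0, 210.0], 1817), (0.32, [389.0, 234.0], 436)]
lid_knob [(0.74, [305.0, 209.0], 1793)]
keyway [(0.62, [326.0, 225.0], 2586)]
keyblock [(0.9, [272.0, 310.0], 1441), (0.4, [324.0, 225.0], 2789)]
key_head [(0.7, [320.0, 300.0], 159), (0.65, [282.0, 285.0], 137), (0.56, [340.0, 336.0], 260)]
key_tip [(0.69, [321.0, 301.0], 162), (0.58, [285.0, 283.0], 127), (0.58, [386.0, 237.0], 450)]
spare_key [(0.58, [267.0, 310.0], 128)]
union_mid []
cap_mid [(0.59, [341.0, 335.0], 249), (0.17, [282.0, 282.0], 150)]
gauge_mid []
hexnut_mid [(0.5, [379.0, 142.0], 110)]
hosetail_mid []
tin [(0.82, [254.0, 191.0], 453)]
wrench [(0.69, [391.0, 236.0], 334), (0.65, [268.0, 312.0], 147), (0.34, [284.0, 284.0], 184)
[... 537 characters left out ...]

keyblock [(0.55, [228.0, 191.0], 701)]
key_head [(0.46, [232.0, 190.0], 55)]
key_tip [(0.48, [234.0, 192.0], 72)]
spare_key [(0.62, [211.0, 187.0], 28)]
union_mid [(0.3, [314.0, 208.0], 1604)]
cap_mid []
gauge_mid [(0.44, [385.0, 226.0], 98)]
hexnut_mid [(0.52, [437.0, 236.0], 123)]
hosetail_mid []
tin [(0.62, [336.0, 136.0], 331)]
wrench [(0.64, [312.0, 263.0], 290)]
jar [(0.91, [276.0, 139.0], 378)]
mug [(0.8, [468.0, 180.0], 774)]
brush []
screwdriver [(0.83, [185.0, 221.0], 237), (0.27, [318.0, 192.0], 1784)]
{'clock': 2.0, 'ee_pos': [254.754, -570.729, 404.696], 'eef_rot': [3.142, -0.0, -1.151], 'force': [-0.869, 0.284, -0.273], 'ft_torque': [0.009, 0.004, 0.002], 'grip_width': 85.157}
```

Run:
```python
import cv2
a=cv2.imread("pics/side0.png")[90:400,170:490]; cv2.imwrite("pics/side0c.png",cv2.resize(a,(800,775))[:600] if 0 else cv2.resize(a,(619,600),interpolation=cv2.INTER_CUBIC))
a=cv2.imread("pics/top0.png")[100:300,160:520]; cv2.imwrite("pics/top0c.png",cv2.resize(a,(800,444),interpolation=cv2.INTER_CUBIC))
```

```text
(no output)
```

View pics/side0c.png

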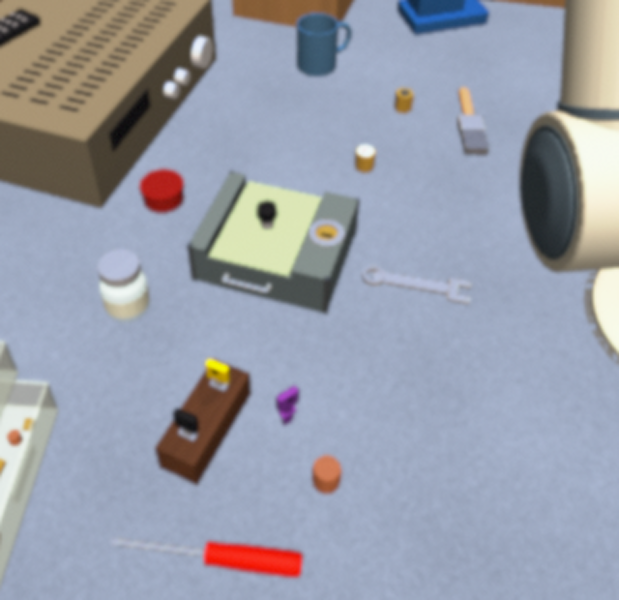

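View pics/top0c.png

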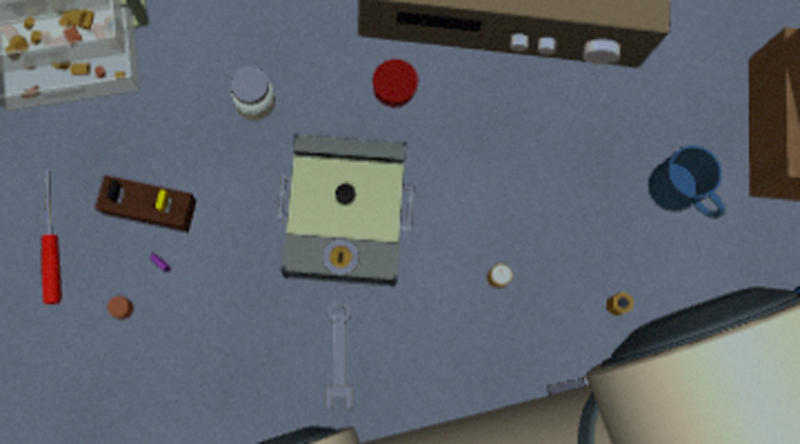

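```bash
cat >> h.py <<'E'
class C(dict): pass
def static(n):
    import pickle; return pickle.load(open("cams.pkl","rb"))[n]
E
python3 - <<'E'
from h import *
import pickle
cs={n:cap(n) for n in("side","top")}
pickle.dump({n:{k:v for k,v in c.items() if k!="frame"} for n,c in cs.items()},open("cams.pkl","wb"))
S=lambda x,y:(170+x/1.935,90+y/1.935)
T=lambda x,y:(160+x/2.222,100+y/2.222)
s,t=cs["side"],cs["top"]
def show(n,a,b,z):
    p,e=tri(s,S(*a),t,T(*b)); print(n,p.round(),round(e,1),"side@z",atz(s,S(*a),z).round()[:2],"top@z",atz(t,T(*b),z).round()[:2])
show("knob",(267,211),(345,193),88)
show("lock",(326,232),(340,257),70)
show("yellow",(217,370),(162,200),75)
show("black",(186,417),(115,190),75)
show("cap",(327,463),(119,306),30)
show("gauge",(365,152),(501,274),34)
show("hex",(404,95),(621,302),34)
show("purple",(288,402),(160,261),5)
# box corners top z=70
for q in[(295,135),(407,143),(397,281),(283,275)]: print("boxc",atz(t,T(*q),70).round(1))
for q in[(105,177),(195,193),(189,231),(97,209)]: print("blk",atz(t,T(*q),45).round(1))
E
```

```text
knob [586.  11.  82.] 3.8 side@z [583.  17.] top@z [587.  11.]
lock [501.  18.  68.] 1.2 side@z [500.  20.] top@z [501.  18.]
yellow [580. 265.  72.] 3.0 side@z [578. 267.] top@z [581. 265.]
black [595. 331.  73.] 2.5 side@z [593. 333.] top@z [596. 331.]
cap [438. 328.  33.] 1.9 side@z [437. 327.] top@z [439. 329.]
gauge [ 481. -209.   27.] 2.4 side@z [ 479. -200.] top@z [ 482. -208.]
hex [ 440. -378.   25.] 3.1 side@z [ 438. -366.] top@z [ 441. -376.]
purple [497. 271.  44.] 6.5 side@z [500. 248.] top@z [507. 279.]
boxc [675.4  81.4  70. ]
boxc [663.  -76.2  70. ]
boxc [467.8 -59.   70. ]
boxc [476.7  96.1  70. ]
blk [622.3 354.6  45. ]
blk [598.1 224.4  45. ]
blk [543.1 231.1  45. ]
blk [575.5 363.5  45. ]
```

```bash
cat >> h.py <<'E'
def plan(P,yaw=None,src=None):
    """P: desired grasp point world mm; yaw: tool yaw (mod pi allowed) -> tool shift m, tool turn"""
    s=ctrl.observe(); e=s["eef_rot"]
    d=totool(P); t=0
    if yaw is not None:
        t=-(yaw-e[2]); t=(t+np.pi/2)%np.pi-np.pi/2
    print("to",np.round(P,1),"linear",np.round(d,4).tolist(),"turn",round(float(t),3),"rows>=",int(max(np.linalg.norm(d)/.0417,abs(t)/.125))+1, "j6",round(s["joint_positions"][5],2))
E
python3 -c "
from h import *
plan([584,14,230],-1.65)"
```

```text
to [584  14 230] linear [-0.3998, -0.539, 0.0197] turn 0.499 rows>= 17 j6 -0.1
```

>>> {"api": "arm_command", "payload": {
  "grip": [60, 60, 60, 60, 60, 60, 60, 60, 60, 60, 60, 60],
  "linear": [
    [-0.4, -0.539, 0.02],
    [-0.4, -0.539, 0.02],
    [-0.4, -0.539, 0.02],
    [-0.4, -0.539, 0.02],
    [-0.4, -0.539, 0.02],
    [-0.4, -0.539, 0.02],
    [-0.4, -0.539, 0.02],
    [-0.4, -0.539, 0.02],
    [-0.4, -0.539, 0.02],
    [-0.4, -0.539, 0.02],
    [-0.4, -0.539, 0.02],
    [-0.4, -0.539, 0.02]
  ],
  "yaw": [0.5, 0.5, 0.5, 0.5, 0.5, 0.5, 0.5, 0.5, 0.5, 0.5, 0.5, 0.5]
}}

```text
clock: 3.1
ee_pos: [497.1, -139.3, 390.2]
eef_rot: [-3.141, -0.0, -1.651]
force: [0.8, 0.3, -0.2]
grip_width: 51.3
```

```bash
python3 -c "
from h import *
st();plan([584,14,230],-1.65)"
```

```text
{'clock': 3.1, 'ee_pos': [497.11, -139.324, 390.173], 'eef_rot': [-3.141, -0.0, -1.651], 'force': [0.795, 0.295, -0.211], 'ft_torque': [0.023, -0.072, 0.006], 'grip_width': 51.343}
to [584  14 230] linear [-0.1598, -0.0742, 0.0052] turn -0.001 rows>= 5 j6 1.26
```

>>> {"api": "arm_command", "payload": {
  "grip": [60, 60, 60, 60, 60, 60, 60],
  "linear": [
    [-0.16, -0.074, 0.005],
    [-0.16, -0.074, 0.005],
    [-0.16, -0.074, 0.005],
    [-0.16, -0.074, 0.005],
    [-0.16, -0.074, 0.005],
    [-0.16, -0.074, 0.005],
    [-0.16, -0.074, 0.005]
  ],
  "yaw": [0, 0, 0, 0, 0, 0, 0]
}}

```text
clock: 3.68
ee_pos: [583.0, 12.6, 384.8]
eef_rot: [3.141, -0.0, -1.65]
force: [-0.1, -0.4, 0.5]
grip_width: 51.4
```

Run:
```python
from h import *
st()
c=cap("wrist"); t=cap("top")
print(np.round(c["extrinsics"],3).tolist(),c["camera_matrix"],c["k1"])
a=c["frame"]; b=t["frame"][100:330,140:540]
b=cv2.resize(b,(640,368),interpolation=cv2.INTER_CUBIC)
m=np.vstack([a,b])[:,:,::-1]; cv2.imwrite("pics/w1.png",cv2.resize(m,(500,600),interpolation=cv2.INTER_AREA))
for q in["lid_knob","lid","keyway"]:
    for d in ctrl.trace("wrist",q)[:2]: print(q,round(d["conf"],2),np.round(d["pixel"],1).tolist(),d["pixels"].sum())
```

```text
{'clock': 3.683, 'ee_pos': [583.029, 12.591, 384.793], 'eef_rot': [3.141, -0.0, -1.65], 'force': [-0.101, -0.404, 0.476], 'ft_torque': [0.02, -0.048, 0.01], 'grip_width': 51.361}
[[-0.078, -0.941, -0.329, 668.205], [-0.997, 0.074, 0.025, 5.726], [0.001, 0.33, -0.944, 353.082], [0.0, 0.0, 0.0, 1.0]] [[298.54786461   0.         323.12258187]
 [  0.         298.54786461 197.36870364]
 [  0.           0.           1.        ]] -0.0002585613302951067
lid_knob 0.61 [322.9, 170.7] 16084
lid 0.71 [318.9, 174.0] 16058
keyway 0.76 [330.3, 226.5] 12143
```

View pics/w1.png

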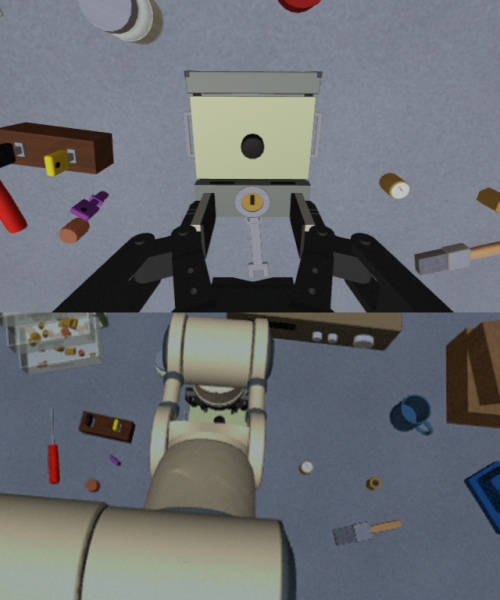

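```bash
cat > w.py <<'E'
import pickle
from h import *
def wcap(n="w"):
    c=cap("wrist"); pickle.dump(c,open(n+".pkl","wb")); return c
E
python3 - <<'E'
from w import *
c=wcap(); k=1/.78125
for n,q,z in[("knob",(252,146),85),("lock",(252.5,201.5),70),("lidRL",(193,94),59),("lidRR",(315,95),59),("deckL",(195,181),70),("deckR",(309,182),70),("rearL",(188,72),70),("rearR",(320,72),70),("yellow",(56,162),72),("gauge",(400,190),34)]:
    print(n,atz(c,(q[0]*k,q[1]*k),z).round(1))
# refine: dark knob blob
g=cv2.cvtColor(c["frame"],cv2.COLOR_RGB2GRAY)[150:225,280:370]; m=(g<60).astype(np.uint8)
n,l,s,ce=cv2.connectedComponentsWithStats(m); i=1+s[1:,4].argmax(); px=ce[i]+[280,150]; print(s[i],px,atz(c,px,85).round(1))
E
```

```text
knob [585.   11.1  85. ]
lock [500.2  17.4  70. ]
lidRL [649.4  78.5  59. ]
lidRR [636.1 -70.7  59. ]
deckL [537.7  91.7  70. ]
deckR [523.8 -60.7  70. ]
rearL [674.8  77.4  70. ]
rearR [662.5 -73.5  70. ]
yellow [580.1 265.8  72. ]
gauge [ 480.5 -208.    34. ]
[ 27  21  29  31 711] [321.21097046 186.54008439] [585.5  12.4  85. ]
```

>>> {"api": "arm_command", "payload": {
  "grip": [60, 60, 60, 60, 60, 60, 0, 0, 0, 0, 0, 0],
  "linear": [
    [0.001, -0.002, 0.04],
    [0.001, -0.002, 0.08],
    [0.001, -0.002, 0.11],
    [0.001, -0.002, 0.13],
    [0.001, -0.002, 0.145],
    [0.001, -0.002, 0.145],
    [0.001, -0.002, 0.145],
    [0.001, -0.002, 0.145],
    [0.001, -0.002, 0.145],
    [0.001, -0.002, 0.145],
    [0.001, -0.002, 0.145],
    [0.001, -0.002, 0.145]
  ],
  "yaw": [0, 0, 0, 0, 0, 0, 0, 0, 0, 0, 0, 0],
  "squeeze": 60
}}

```text
clock: 4.98
ee_pos: [585.3, 10.9, 241.3]
eef_rot: [-3.139, -0.0, -1.651]
force: [-0.8, -2.4, 8.6]
grip_width: 26.1
```

>>> {"api": "arm_command", "payload": {
  "grip": [0, 0, 0, 0, 0, 0, 0, 0, 0, 0, 0, 0],
  "linear": [
    [0, 0, -0.01],
    [0, 0, -0.03],
    [0, 0, -0.06],
    [0, 0, -0.09],
    [0.01, 0, -0.1],
    [0.04, -0.01, -0.1],
    [0.075, -0.02, -0.1],
    [0.115, -0.025, -0.1],
    [0.15, -0.03, -0.1],
    [0.19, -0.04, -0.1],
    [0.23, -0.05, -0.1],
    [0.26, -0.055, -0.1]
  ],
  "yaw": [0, 0, 0, 0, 0, 0, 0, 0, 0, 0, 0, 0]
}}

```text
clock: 5.98
ee_pos: [618.8, -256.1, 340.2]
eef_rot: [-3.141, -0.001, -1.652]
force: [-0.4, -0.7, -3.2]
grip_width: 26.0
```

Run:
```python
from w import *
st(); plan([620,-290,85-46],-1.65)
c=wcap("lidheld"); t=cap("top"); 
m=np.vstack([c["frame"],t["frame"]])[:,:,::-1]; cv2.imwrite("pics/w2.png",cv2.resize(m,(480,600),interpolation=cv2.INTER_AREA))
```

```text
{'clock': 5.983, 'ee_pos': [618.792, -256.1, 340.163], 'eef_rot': [-3.141, -0.001, -1.652], 'force': [-0.43, -0.687, -3.22], 'ft_torque': [-0.001, 0.003, -0.02], 'grip_width': 26.01}
to [ 620 -290   39] linear [0.0335, -0.0038, 0.1462] turn -0.002 rows>= 4 j6 1.17
```

View pics/w2.png

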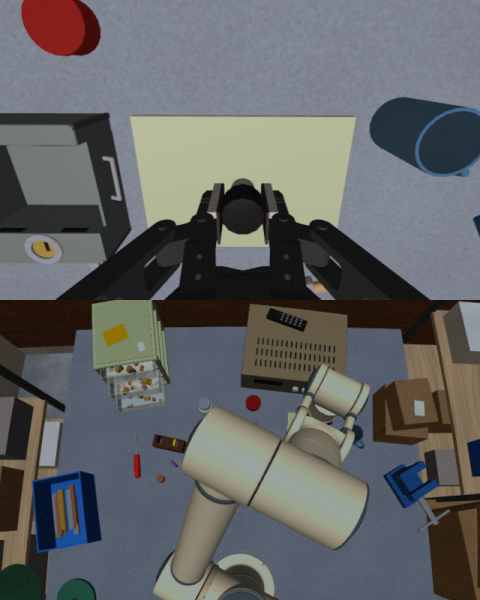

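>>> {"api": "arm_command", "payload": {
  "grip": [0, 0, 0, 0, 0, 0, 0, 0, 0],
  "linear": [
    [0.01, -0.003, 0.01],
    [0.023, -0.004, 0.04],
    [0.023, -0.004, 0.075],
    [0.023, -0.004, 0.105],
    [0.023, -0.004, 0.125],
    [0.023, -0.004, 0.137],
    [0.023, -0.004, 0.143],
    [0.023, -0.004, 0.146],
    [0.023, -0.004, 0.146]
  ],
  "yaw": [0, 0, 0, 0, 0, 0, 0, 0, 0]
}}

```text
clock: 6.83
ee_pos: [621.1, -275.4, 195.0]
eef_rot: [-3.141, -0.0, -1.65]
force: [0.2, 0.3, -2.7]
grip_width: 25.8
```

>>> {"api": "arm_command", "payload": {
  "grip": [0, 0, 60, 60, 60, 60, 60, 60, 60, 60],
  "linear": [
    [0, 0, 0.002],
    [0, 0, 0.003],
    [0, 0, 0.003],
    [0, 0, 0.003],
    [0, 0, 0.003],
    [0, 0, -0.02],
    [0, 0, -0.06],
    [0, 0, -0.1],
    [0, 0, -0.12],
    [0, 0, -0.12]
  ],
  "yaw": [0, 0, 0, 0, 0, 0, 0, 0, 0, 0]
}}

```text
clock: 7.67
ee_pos: [622.4, -276.3, 320.0]
eef_rot: [-3.133, -0.004, -1.651]
force: [0.3, -0.5, 0.6]
grip_width: 51.1
```

Run:
```python
from w import *
st(); c=wcap("l")
g=cv2.cvtColor(c["frame"],cv2.COLOR_RGB2GRAY)
save(c,"w3.png")
plan([440,-376,160],0.5)
```

```text
{'clock': 7.667, 'ee_pos': [622.425, -276.307, 320.028], 'eef_rot': [-3.133, -0.004, -1.651], 'force': [0.291, -0.479, 0.631], 'ft_torque': [0.001, -0.01, 0.075], 'grip_width': 51.106}
to [ 440 -376  160] linear [0.1138, 0.1741, 0.0016] turn 0.991 rows>= 8 j6 1.15
```

View pics/w3.png

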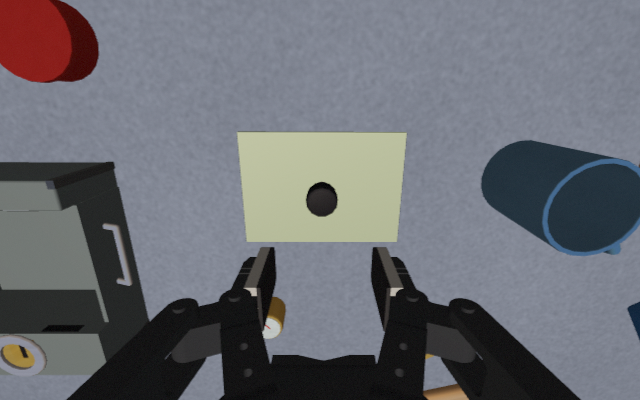

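>>> {"api": "arm_command", "payload": {
  "grip": [60, 60, 60, 60, 60, 60, 60, 60],
  "linear": [
    [0.114, 0.174, 0],
    [0.114, 0.174, 0],
    [0.114, 0.174, 0],
    [0.114, 0.174, 0],
    [0.114, 0.174, 0],
    [0.114, 0.174, 0],
    [0.114, 0.174, 0],
    [0.114, 0.174, 0]
  ],
  "yaw": [0, 0, 0, 0, 0, 0, 0, 0]
}}

```text
clock: 8.38
ee_pos: [438.6, -375.4, 313.5]
eef_rot: [3.141, 0.001, -1.652]
force: [-0.0, 0.7, 1.4]
grip_width: 51.2
```

Run:
```python
from w import *
st(); c=wcap("hex")
r=ctrl.trace("wrist","hexnut_mid")
for d in r: print(round(d["conf"],2),np.round(d["pixel"],1),d["pixels"].sum(),atz(c,d["pixel"],25).round(1))
p=proj(c,[440,-376,34]); print(p)
x,y=np.clip(p.astype(int),[80,80],[560,320]); save(c,"w4.png",(x-80,y-80,x+80,y+80),4); print(x,y)
```

```text
{'clock': 8.383, 'ee_pos': [438.637, -375.441, 313.485], 'eef_rot': [3.141, 0.001, -1.652], 'force': [-0.019, 0.713, 1.357], 'ft_torque': [-0.018, 0.008, -0.024], 'grip_width': 51.236}
0.94 [326.8 188.2] 1090 [ 442.9 -379.3   25. ]
0.19 [  2.  321.7] 140 [322.1 -22.7  25. ]
[323.46722447 194.7650405 ]
323 194
```

View pics/w4.png

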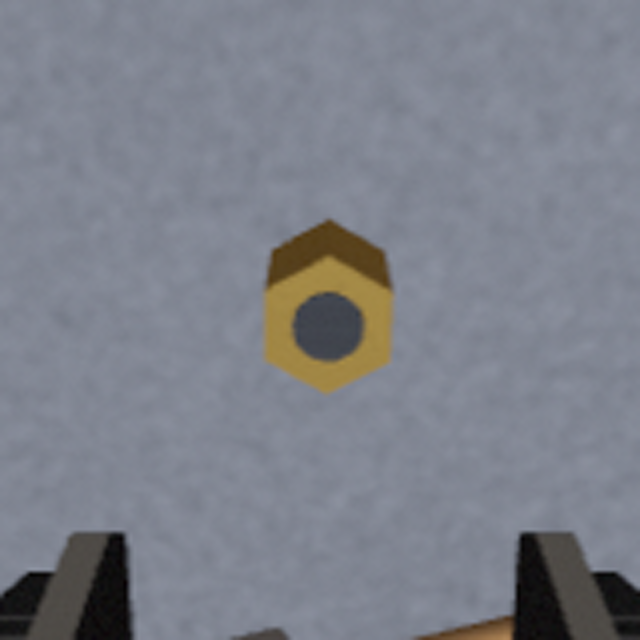

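>>> {"api": "arm_command", "payload": {
  "grip": [60, 60, 60, 60, 60, 60, 0, 0, 0, 0, 0, 0],
  "linear": [
    [0.002, -0.001, 0.04],
    [0.002, -0.001, 0.08],
    [0.002, -0.001, 0.11],
    [0.002, -0.001, 0.125],
    [0.002, -0.001, 0.134],
    [0.002, -0.001, 0.134],
    [0.002, -0.001, 0.134],
    [0.002, -0.001, 0.134],
    [0.002, -0.001, 0.134],
    [0.002, -0.001, 0.134],
    [0.002, -0.001, 0.12],
    [0.002, -0.001, 0.08]
  ],
  "yaw": [0, 0, 0, 0, 0, 0, 0, 0, 0, 0, 0, 0],
  "squeeze": 60
}}

```text
clock: 9.48
ee_pos: [438.4, -376.6, 231.4]
eef_rot: [3.137, 0.004, -1.651]
force: [-0.8, 0.7, -1.9]
grip_width: 26.8
```

Run:
```python
from w import *
st(); plan([615,-20,175],-1.65); plan([615,-20,34],-1.65)
```

```text
{'clock': 9.483, 'ee_pos': [438.449, -376.571, 231.423], 'eef_rot': [3.137, 0.004, -1.651], 'force': [-0.824, 0.674, -1.915], 'ft_torque': [0.052, 0.056, 0.027], 'grip_width': 26.829}
to [615 -20 175] linear [-0.3693, -0.1476, -0.0977] turn -0.001 rows>= 10 j6 0.84
to [615 -20  34] linear [-0.3687, -0.1483, 0.0433] turn -0.001 rows>= 10 j6 0.84
```

>>> {"api": "arm_command", "payload": {
  "grip": [0, 0, 0, 0, 0, 0, 0, 0, 0, 0, 0, 0],
  "linear": [
    [0, 0, -0.035],
    [-0.03, -0.01, -0.06],
    [-0.374, -0.151, -0.06],
    [-0.374, -0.151, -0.06],
    [-0.374, -0.151, -0.06],
    [-0.374, -0.151, -0.06],
    [-0.374, -0.151, -0.06],
    [-0.374, -0.151, -0.06],
    [-0.374, -0.151, -0.06],
    [-0.374, -0.151, -0.06],
    [-0.374, -0.151, -0.06],
    [-0.374, -0.151, -0.06]
  ],
  "yaw": [0, 0, 0, 0, 0, 0, 0, 0, 0, 0, 0, 0]
}}

```text
clock: 10.48
ee_pos: [622.0, -11.1, 294.9]
eef_rot: [-3.139, 0.001, -1.647]
force: [-1.5, 0.2, -1.2]
grip_width: 26.8
```

Run:
```python
from w import *
st(); plan([619,-16,33],-1.65)
```

```text
{'clock': 10.483, 'ee_pos': [622.039, -11.141, 294.882], 'eef_rot': [-3.139, 0.001, -1.647], 'force': [-1.497, 0.227, -1.177], 'ft_torque': [0.02, 0.073, 0.001], 'grip_width': 26.755}
to [619 -16  33] linear [0.0054, 0.0034, 0.1069] turn 0.003 rows>= 3 j6 1.53
```

>>> {"api": "arm_command", "payload": {
  "grip": [0, 0, 0, 0, 0, 0, 45, 45, 45, 45, 60, 60],
  "linear": [
    [0.002, 0.001, 0.01],
    [0.002, 0.001, 0.04],
    [0.002, 0.001, 0.075],
    [0.002, 0.001, 0.095],
    [0.002, 0.001, 0.106],
    [0.002, 0.001, 0.106],
    [0.002, 0.001, 0.106],
    [0.002, 0.001, 0.106],
    [0.002, 0.001, 0.106],
    [0.002, 0.001, 0.07],
    [0.002, 0.001, 0.03],
    [0.002, 0.001, -0.01]
  ],
  "yaw": [0, 0, 0, 0, 0, 0, 0, 0, 0, 0, 0, 0]
}}

```text
clock: 11.48
ee_pos: [618.3, -18.8, 305.7]
eef_rot: [3.141, 0.0, -1.651]
force: [1.6, -0.0, 0.4]
grip_width: 51.1
```

Run:
```python
from w import *
st(); plan([481,-208,150],-1.65)
```

```text
{'clock': 11.483, 'ee_pos': [618.328, -18.826, 305.671], 'eef_rot': [3.141, 0.0, -1.651], 'force': [1.588, -0.01, 0.43], 'ft_torque': [0.029, -0.024, 0.007], 'grip_width': 51.114}
to [ 481 -208  150] linear [0.1996, 0.1216, 0.0007] turn -0.001 rows>= 6 j6 1.52
```

>>> {"api": "arm_command", "payload": {
  "grip": [60, 60, 60, 60, 60, 60, 60, 60, 60],
  "linear": [
    [0.2, 0.122, 0],
    [0.2, 0.122, 0],
    [0.2, 0.122, 0],
    [0.2, 0.122, 0],
    [0.2, 0.122, 0],
    [0.2, 0.122, 0],
    [0.2, 0.122, 0],
    [0.2, 0.122, 0],
    [0.2, 0.122, 0]
  ],
  "yaw": [0, 0, 0, 0, 0, 0, 0, 0, 0]
}}

```text
clock: 12.23
ee_pos: [481.3, -208.2, 304.5]
eef_rot: [-3.141, -0.0, -1.651]
force: [-0.2, -0.1, 0.2]
grip_width: 50.8
```

Run:
```python
from w import *
st(); c=wcap("g")
for d in ctrl.trace("wrist","gauge_mid"):
  m=d["pixels"]; f=c["frame"].astype(int); w=m&(f.min(2)>150)&(f.max(2)-f.min(2)<45)
  q=np.argwhere(w).mean(0)[::-1] if w.sum()>20 else None
  print(round(d["conf"],2),np.round(d["pixel"],1),m.sum(),w.sum(),atz(c,d["pixel"],25).round(1), q, None if q is None else atz(c,q,34).round(1))
```

```text
{'clock': 12.233, 'ee_pos': [481.297, -208.175, 304.54], 'eef_rot': [-3.141, -0.0, -1.651], 'force': [-0.155, -0.141, 0.22], 'ft_torque': [0.0, -0.025, 0.04], 'grip_width': 50.843}
0.89 [324.  195.3] 1255 725 [ 482.5 -209.5   25. ] [320.99034483 200.77655172] [ 480.8 -206.7   34. ]
0.56 [113.2 287.6] 1989 182 [403.7   4.4  25. ] [115.63186813 286.85714286] [410.3  -6.1  34. ]
```

>>> {"api": "arm_command", "payload": {
  "grip": [60, 60, 60, 60, 60, 60, 0, 0, 0, 0, 0, 0],
  "linear": [
    [0, 0, 0.04],
    [0, 0, 0.08],
    [0, 0, 0.105],
    [0, 0, 0.12],
    [0, 0, 0.126],
    [0, 0, 0.126],
    [0, 0, 0.126],
    [0, 0, 0.126],
    [0, 0, 0.126],
    [0, 0, 0.126],
    [0, 0, 0.11],
    [0, 0, 0.07]
  ],
  "yaw": [0, 0, 0, 0, 0, 0, 0, 0, 0, 0, 0, 0],
  "squeeze": 60
}}

```text
clock: 13.33
ee_pos: [480.1, -207.8, 232.0]
eef_rot: [3.137, 0.002, -1.651]
force: [-0.2, 0.3, -2.2]
grip_width: 30.4
```

Run:
```python
from w import *
st(); plan([585,36,136],-1.65); plan([585,36,33],-1.65)
```

```text
{'clock': 13.333, 'ee_pos': [480.15, -207.803, 232.038], 'eef_rot': [3.137, 0.002, -1.651], 'force': [-0.206, 0.269, -2.245], 'ft_torque': [0.022, 0.077, 0.043], 'grip_width': 30.365}
to [585  36 136] linear [-0.2512, -0.0854, -0.0588] turn -0.001 rows>= 7 j6 1.13
to [585  36  33] linear [-0.251, -0.086, 0.0442] turn -0.001 rows>= 7 j6 1.13
```

>>> {"api": "arm_command", "payload": {
  "grip": [0, 0, 0, 0, 0, 0, 0, 0, 0, 0],
  "linear": [
    [0, 0, -0.035],
    [-0.03, -0.01, -0.06],
    [-0.251, -0.086, -0.06],
    [-0.251, -0.086, -0.06],
    [-0.251, -0.086, -0.06],
    [-0.251, -0.086, -0.06],
    [-0.251, -0.086, -0.06],
    [-0.251, -0.086, -0.06],
    [-0.251, -0.086, -0.06],
    [-0.251, -0.086, -0.06]
  ],
  "yaw": [0, 0, 0, 0, 0, 0, 0, 0, 0, 0]
}}

```text
clock: 14.17
ee_pos: [587.1, 36.4, 294.5]
eef_rot: [-3.141, -0.0, -1.648]
force: [-0.2, -0.1, -1.2]
grip_width: 30.4
```

>>> {"api": "arm_command", "payload": {
  "grip": [0, 0, 0, 0, 0, 0, 50, 50, 50, 50, 60, 60],
  "linear": [
    [0, 0, 0.01],
    [0, 0, 0.04],
    [0, 0, 0.075],
    [0, 0, 0.095],
    [0, 0, 0.104],
    [0, 0, 0.104],
    [0, 0, 0.104],
    [0, 0, 0.104],
    [0, 0, 0.104],
    [0, 0, 0.07],
    [0, 0, 0.03],
    [0, 0, -0.01]
  ],
  "yaw": [0, 0, 0, 0, 0, 0, 0, 0, 0, 0, 0, 0]
}}

```text
clock: 15.17
ee_pos: [586.6, 35.0, 306.1]
eef_rot: [3.142, 0.0, -1.651]
force: [1.5, 0.2, 0.2]
grip_width: 51.3
```

Run:
```python
from w import *
st(); plan([438,328,150],-1.65)
c=wcap("box2"); save(c,"w5.png",None,1)
```

```text
{'clock': 15.167, 'ee_pos': [586.603, 35.0, 306.126], 'eef_rot': [3.142, 0.0, -1.651], 'force': [1.522, 0.185, 0.203], 'ft_torque': [-0.02, -0.015, -0.027], 'grip_width': 51.333}
to [438 328 150] linear [-0.2802, 0.1716, 0.0011] turn -0.001 rows>= 8 j6 1.61
```

View pics/w5.png

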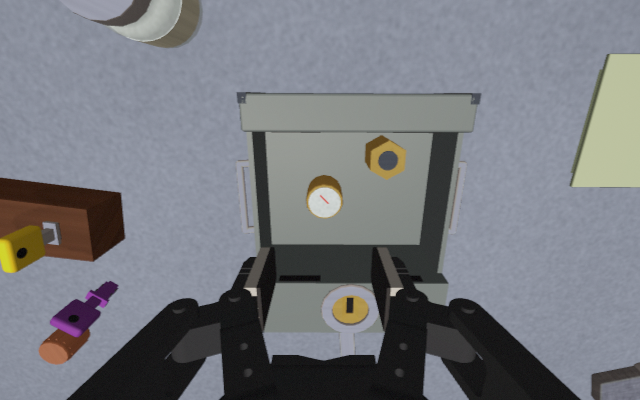

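>>> {"api": "arm_command", "payload": {
  "grip": [60, 60, 60, 60, 60, 60, 60, 60, 60, 60],
  "linear": [
    [-0.28, 0.172, 0],
    [-0.28, 0.172, 0],
    [-0.28, 0.172, 0],
    [-0.28, 0.172, 0],
    [-0.28, 0.172, 0],
    [-0.28, 0.172, 0],
    [-0.28, 0.172, 0],
    [-0.28, 0.172, 0],
    [-0.28, 0.172, 0],
    [-0.28, 0.172, 0]
  ],
  "yaw": [0, 0, 0, 0, 0, 0, 0, 0, 0, 0]
}}

```text
clock: 16.05
ee_pos: [436.9, 329.5, 305.0]
eef_rot: [-3.14, 0.001, -1.648]
force: [0.1, -0.1, 0.4]
grip_width: 51.4
```

Run:
```python
from w import *
st(); c=wcap("cap")
for d in ctrl.trace("wrist","cap_mid"):
  m=d["pixels"]; q=np.argwhere(m)[:,::-1]
  print(round(d["conf"],2),np.round(d["pixel"],1),m.sum(),q.min(0),q.max(0),atz(c,d["pixel"],25).round(1))
plan([438,328,24],-1.65)
save(c,"w6.png")
```

```text
{'clock': 16.05, 'ee_pos': [436.903, 329.503, 305.041], 'eef_rot': [-3.14, 0.001, -1.648], 'force': [0.087, -0.117, 0.377], 'ft_torque': [-0.032, 0.039, 0.018], 'grip_width': 51.364}
to [438 328  24] linear [-0.0002, 0.0004, 0.1257] turn -0.001 rows>= 4 j6 2.18
```

View pics/w6.png

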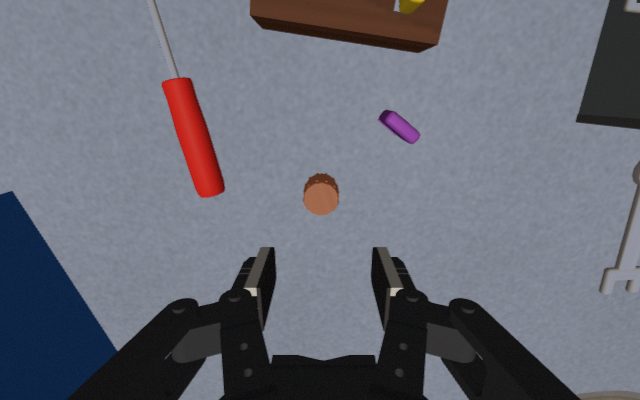

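>>> {"api": "arm_command", "payload": {
  "grip": [60, 60, 60, 60, 60, 60, 0, 0, 0, 0, 0, 0],
  "linear": [
    [-0.001, 0, 0.04],
    [-0.001, 0, 0.08],
    [-0.001, 0, 0.105],
    [-0.001, 0, 0.12],
    [-0.001, 0, 0.126],
    [-0.001, 0, 0.126],
    [-0.001, 0, 0.126],
    [-0.001, 0, 0.126],
    [-0.001, 0, 0.126],
    [-0.001, 0, 0.126],
    [-0.001, 0, 0.11],
    [-0.001, 0, 0.07]
  ],
  "yaw": [0, 0, 0, 0, 0, 0, 0, 0, 0, 0, 0, 0],
  "squeeze": 60
}}

```text
clock: 17.15
ee_pos: [437.1, 328.2, 232.1]
eef_rot: [3.137, -0.003, -1.651]
force: [-0.5, -0.3, -2.1]
grip_width: 29.6
```

Run:
```python
from w import *
st(); plan([546,-10,136],-1.65); plan([546,-10,33],-1.65)
```

```text
{'clock': 17.15, 'ee_pos': [437.054, 328.189, 232.093], 'eef_rot': [3.137, -0.003, -1.651], 'force': [-0.53, -0.297, -2.07], 'ft_torque': [-0.017, 0.062, -0.014], 'grip_width': 29.56}
to [546 -10 136] linear [0.328, -0.1362, -0.0585] turn -0.001 rows>= 9 j6 2.19
to [546 -10  33] linear [0.3277, -0.1367, 0.0445] turn -0.001 rows>= 9 j6 2.19
```

>>> {"api": "arm_command", "payload": {
  "grip": [0, 0, 0, 0, 0, 0, 0, 0, 0, 0, 0, 0],
  "linear": [
    [0, 0, -0.035],
    [0.03, -0.01, -0.06],
    [0.328, -0.136, -0.06],
    [0.328, -0.136, -0.06],
    [0.328, -0.136, -0.06],
    [0.328, -0.136, -0.06],
    [0.328, -0.136, -0.06],
    [0.328, -0.136, -0.06],
    [0.328, -0.136, -0.06],
    [0.328, -0.136, -0.06],
    [0.328, -0.136, -0.06],
    [0.328, -0.136, -0.06]
  ],
  "yaw": [0, 0, 0, 0, 0, 0, 0, 0, 0, 0, 0, 0]
}}

```text
clock: 18.15
ee_pos: [547.6, -10.7, 294.8]
eef_rot: [-3.14, -0.0, -1.654]
force: [-0.2, -0.1, -2.2]
grip_width: 29.3
```

>>> {"api": "arm_command", "payload": {
  "grip": [0, 0, 0, 0, 0, 0, 50, 50, 50, 50, 60, 60],
  "linear": [
    [0, 0, 0.01],
    [0, 0, 0.04],
    [0, 0, 0.075],
    [0, 0, 0.095],
    [0, 0, 0.104],
    [0, 0, 0.104],
    [0, 0, 0.104],
    [0, 0, 0.104],
    [0, 0, 0.104],
    [0, 0, 0.07],
    [0, 0, 0.03],
    [0, 0, -0.01]
  ],
  "yaw": [0, 0, 0, 0, 0, 0, 0, 0, 0, 0, 0, 0]
}}

```text
clock: 19.15
ee_pos: [546.9, -8.9, 306.1]
eef_rot: [3.141, 0.0, -1.651]
force: [0.6, -0.8, -0.3]
grip_width: 51.4
```

Run:
```python
from w import *
st(); plan([622,-276,160],-1.65)
```

```text
{'clock': 19.15, 'ee_pos': [546.918, -8.891, 306.125], 'eef_rot': [3.141, 0.0, -1.651], 'force': [0.578, -0.816, -0.33], 'ft_torque': [0.003, -0.038, -0.037], 'grip_width': 51.404}
to [ 622 -276  160] linear [0.2602, -0.0963, -0.0089] turn -0.001 rows>= 7 j6 1.53
```

Over to the lid; then check from there with the top and side pictures for any fitting left or knocked.

>>> {"api": "arm_command", "payload": {
  "grip": [60, 60, 60, 60, 60, 60, 60, 60, 60, 60],
  "linear": [
    [0.26, -0.096, -0.009],
    [0.26, -0.096, -0.009],
    [0.26, -0.096, -0.009],
    [0.26, -0.096, -0.009],
    [0.26, -0.096, -0.009],
    [0.26, -0.096, -0.009],
    [0.26, -0.096, -0.009],
    [0.26, -0.096, -0.009],
    [0.26, -0.096, -0.009],
    [0.26, -0.096, -0.009]
  ],
  "yaw": [0, 0, 0, 0, 0, 0, 0, 0, 0, 0]
}}

```text
clock: 19.98
ee_pos: [621.8, -275.4, 313.7]
eef_rot: [-3.141, 0.0, -1.651]
force: [0.3, 1.3, 0.6]
grip_width: 51.6
```

Run:
```python
from w import *
st(); c=wcap("l2")
t=cap("top");s=cap("side")
a=cv2.resize(s["frame"][90:400,150:560],(560,423),interpolation=cv2.INTER_CUBIC)
b=cv2.resize(c["frame"][:,:330],(240,291),interpolation=cv2.INTER_AREA)
m=np.zeros((423,800,3),np.uint8); m[:,:560]=a; m[:291,560:]=b
cv2.imwrite("pics/w7.png",m[:,:,::-1])
g=cv2.cvtColor(c["frame"],cv2.COLOR_RGB2GRAY)
f=c["frame"].astype(int)
mk=((f[:,:,1]>120)&(f[:,:,1]-f[:,:,2]>20)).astype(np.uint8); mk[:,:200]=0
n,l,st_,ce=cv2.connectedComponentsWithStats(mk); i=1+st_[1:,4].argmax(); print(st_[i])
k=(l==i).astype(np.uint8); cs,_=cv2.findContours(k,cv2.RETR_EXTERNAL,cv2.CHAIN_APPROX_SIMPLE)
h=cv2.convexHull(max(cs,key=cv2.contourArea)); ap=cv2.approxPolyDP(h,6,True)[:,0]
for p in ap: print(p,atz(c,p,12).round(1))
hole=((l!=i)&(cv2.fillPoly(np.zeros_like(k),[h],1)>0)&(g<60)).astype(np.uint8)
n,l2,s2,c2=cv2.connectedComponentsWithStats(hole); j=1+s2[1:,4].argmax(); print(s2[j],c2[j],atz(c,c2[j],40).round(1))
```

```text
{'clock': 19.983, 'ee_pos': [621.816, -275.372, 313.659], 'eef_rot': [-3.141, 0.0, -1.651], 'force': [0.266, 1.307, 0.572], 'ft_torque': [0.014, -0.025, -0.017], 'grip_width': 51.574}
[  237   129   174   113 17471]
[237 130] [ 682.5 -203.8   12. ]
[410 130] [ 670.3 -357.    12. ]
[400 241] [ 560.6 -348.6   12. ]
[247 240] [ 574.1 -194.9   12. ]
[308 181  32  35 860] [323.48023256 198.23023256] [ 622.2 -276.    40. ]
```

View pics/w7.png

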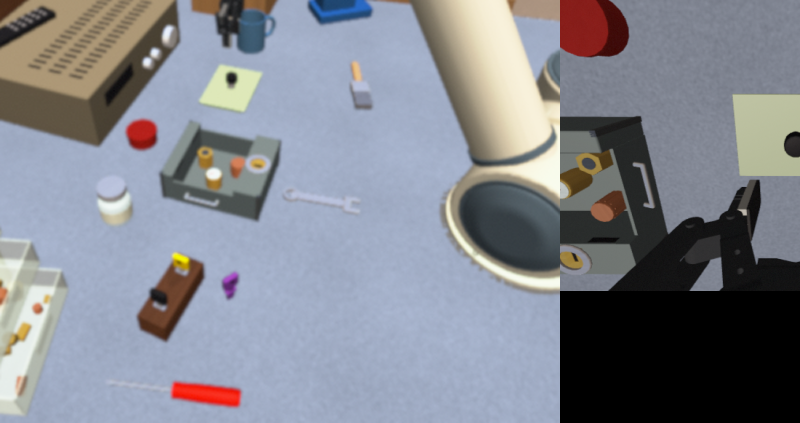

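>>> {"api": "arm_command", "payload": {
  "grip": [60, 60, 60, 60, 60, 60, 0, 0, 0, 0, 0, 0],
  "linear": [
    [0, 0, 0.04],
    [0, 0, 0.075],
    [0, 0, 0.1],
    [0, 0, 0.113],
    [0, 0, 0.119],
    [0, 0, 0.119],
    [0, 0, 0.119],
    [0, 0, 0.119],
    [0, 0, 0.119],
    [0, 0, 0.119],
    [0, 0, 0.119],
    [0, 0, 0.119]
  ],
  "yaw": [0, 0, 0, 0, 0, 0, 0, 0, 0, 0, 0, 0],
  "squeeze": 60
}}

```text
clock: 21.13
ee_pos: [622.7, -276.1, 196.1]
eef_rot: [-3.139, -0.001, -1.651]
force: [-0.4, 0.9, 5.1]
grip_width: 25.9
```

>>> {"api": "arm_command", "payload": {
  "grip": [0, 0, 0, 0, 0, 0, 0, 0, 0, 0, 0, 0],
  "linear": [
    [0, 0, -0.01],
    [0, 0, -0.04],
    [0, 0, -0.08],
    [0, 0, -0.11],
    [-0.03, 0.005, -0.125],
    [-0.283, 0.06, -0.125],
    [-0.283, 0.06, -0.125],
    [-0.283, 0.06, -0.125],
    [-0.283, 0.06, -0.125],
    [-0.283, 0.06, -0.125],
    [-0.283, 0.06, -0.125],
    [-0.283, 0.06, -0.125]
  ],
  "yaw": [0, 0, 0, 0, 0, 0, 0, 0, 0, 0, 0, 0]
}}

```text
clock: 22.13
ee_pos: [583.5, 16.2, 320.4]
eef_rot: [-3.141, 0.001, -1.648]
force: [0.2, 0.4, -4.7]
grip_width: 25.9
```

>>> {"api": "arm_command", "payload": {
  "grip": [0, 0, 0],
  "linear": [
    [0, 0, 0],
    [0, 0, 0],
    [0, 0, 0]
  ],
  "yaw": [0, 0, 0]
}}

```text
clock: 22.38
ee_pos: [585.2, 10.4, 319.8]
eef_rot: [-3.14, -0.0, -1.651]
force: [0.0, -0.2, -3.0]
grip_width: 26.3
```

Run:
```python
from w import *
st(); plan([585.3,10.9,86.3],-1.651)
c=wcap("lid3"); save(c,"w8.png")
f=c["frame"].astype(int)
mk=((f[:,:,1]>110)&(f[:,:,1]-f[:,:,2]>20)).astype(np.uint8); mk[:,:200]=0
n,l,s_,ce=cv2.connectedComponentsWithStats(mk); i=1+s_[1:,4].argmax()
h=cv2.convexHull(np.argwhere(l==i)[:,::-1].astype(np.int32)); ap=cv2.approxPolyDP(h,6,True)[:,0]
z=ctrl.observe()["ee_pos"][2]-155-27.3
for p in ap: print(p,atz(c,p,z).round(1))
```

```text
{'clock': 22.383, 'ee_pos': [585.18, 10.445, 319.821], 'eef_rot': [-3.14, -0.0, -1.651], 'force': [0.008, -0.22, -2.96], 'ft_torque': [-0.013, -0.041, -0.044], 'grip_width': 26.266}
to [585.3  10.9  86.3] linear [-0.0005, 0.0002, 0.0785] turn -0.0 rows>= 2 j6 1.57
[472 158] [633.3 -70.2 137.3]
[448 302] [544.7 -63.  137.3]
[200 302] [556.9  87.6 137.3]
[200 157] [645.   68.5 137.3]
```

View pics/w8.png

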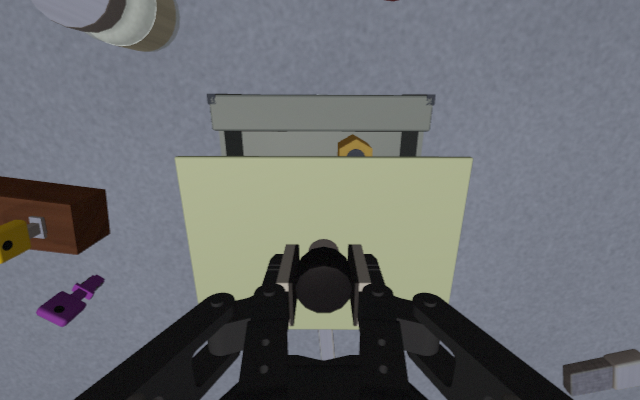

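>>> {"api": "arm_command", "payload": {
  "grip": [0, 0, 0, 0, 0, 0, 0, 0, 0, 0, 0, 0],
  "linear": [
    [0, 0, 0.02],
    [0, 0, 0.045],
    [0, 0, 0.06],
    [0, 0, 0.065],
    [0, 0, 0.068],
    [0, 0, 0.07],
    [0, 0, 0.072],
    [0, 0, 0.074],
    [0, 0, 0.076],
    [0, 0, 0.077],
    [0, 0, 0.078],
    [0, 0, 0.078]
  ],
  "yaw": [0, 0, 0, 0, 0, 0, 0, 0, 0, 0, 0, 0]
}}

```text
clock: 23.43
ee_pos: [585.2, 10.9, 242.7]
eef_rot: [-3.14, -0.0, -1.651]
force: [-7.7, -1.4, 22.2]
grip_width: 25.8
```

>>> {"api": "arm_command", "payload": {
  "grip": [60, 60, 60, 60, 60, 60, 60, 60, 60, 60],
  "linear": [
    [0, 0, 0],
    [0, 0, 0],
    [0, 0, 0],
    [0, 0, 0],
    [0, 0, -0.04],
    [0, 0, -0.08],
    [0, 0, -0.11],
    [0, 0, -0.11],
    [0, 0, -0.11],
    [0, 0, -0.11]
  ],
  "yaw": [0, 0, 0, 0, 0, 0, 0, 0, 0, 0]
}}

```text
clock: 24.27
ee_pos: [584.7, 11.1, 350.6]
eef_rot: [3.141, -0.0, -1.651]
force: [-0.5, 0.0, -0.3]
grip_width: 51.1
```

Run:
```python
from w import *
st()
c=wcap("lid4"); s=cap("side")
a=cv2.resize(c["frame"][70:330,180:500],(480,390),interpolation=cv2.INTER_CUBIC)
b=cv2.resize(s["frame"][170:260,260:370],(320,262),interpolation=cv2.INTER_CUBIC)
m=np.zeros((390,800,3),np.uint8); m[:,:480]=a; m[:262,480:]=b
cv2.imwrite("pics/w9.png",m[:,:,::-1])
plan([580,265,170],0)
```

```text
{'clock': 24.267, 'ee_pos': [584.731, 11.1, 350.59], 'eef_rot': [3.141, -0.0, -1.651], 'force': [-0.503, 0.002, -0.314], 'ft_torque': [0.031, -0.032, -0.027], 'grip_width': 51.114}
to [580 265 170] linear [-0.2527, 0.0245, 0.0248] turn 1.491 rows>= 12 j6 1.57
```

View pics/w9.png

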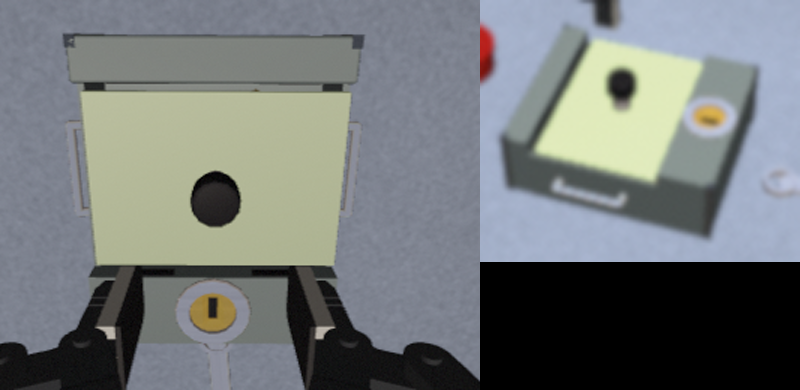

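Run:
```python
from w import *
c=pickle.load(open("lid4.pkl","rb"))
P=[atz(c,p,59) for p in[(233.3,131.3),(413.3,131.3),(404,246.7),(243.3,246.7)]]
for p in P: print(p.round(1))
print(np.mean(P,0).round(1),[np.linalg.norm(P[i]-P[(i+1)%4]).round(1) for i in range(4)])
# keyway slot
k=atz(c,(180+213/1.5,70+308/1.5),68); print("slot",k.round(1)); print("ring",atz(c,(180+212.5/1.5,70+313/1.5),70).round(1))
```

```text
[645.3  83.   59. ]
[633.  -70.5  59. ]
[522.1 -63.6  59. ]
[534.7  93.1  59. ]
[583.8  10.5  59. ] [np.float64(154.1), np.float64(111.1), np.float64(157.2), np.float64(111.0)]
slot [502.   18.5  68. ]
ring [499.6  19.   70. ]
```

>>> {"api": "arm_command", "payload": {
  "grip": [50, 50, 50, 50, 50, 50, 50, 50, 50, 50, 50, 50],
  "linear": [
    [-0.253, 0.025, 0.02],
    [-0.253, 0.025, 0.02],
    [-0.253, 0.025, 0.02],
    [-0.253, 0.025, 0.02],
    [-0.253, 0.025, 0.02],
    [-0.253, 0.025, 0.02],
    [-0.253, 0.025, 0.02],
    [-0.253, 0.025, 0.02],
    [-0.253, 0.025, 0.02],
    [-0.253, 0.025, 0.02],
    [-0.253, 0.025, 0.02],
    [-0.253, 0.025, 0.02]
  ],
  "yaw": [-0.12, -0.24, -0.36, -0.48, -0.6, -0.72, -0.84, -0.96, -1.08, -1.2, -1.32, -1.44]
}}

```text
clock: 25.37
ee_pos: [580.1, 265.3, 329.5]
eef_rot: [3.14, 0.002, -0.205]
force: [0.4, 0.9, -0.2]
grip_width: 42.5
```

>>> {"api": "arm_command", "payload": {
  "grip": [50, 50, 50, 50, 50, 50, 50, 50, 50, 50, 50, 50],
  "linear": [
    [0, 0, 0],
    [0, 0, 0],
    [0, 0, 0],
    [0, 0, 0],
    [0, 0, 0],
    [0, 0, 0],
    [0, 0, 0],
    [0, 0, 0],
    [0, 0, 0],
    [0, 0, 0],
    [0, 0, 0],
    [0, 0, 0]
  ],
  "yaw": [-0.12, -0.24, -0.36, -0.48, -0.6, -0.72, -0.84, -0.96, -1.08, -1.2, -1.32, -1.44]
}}

```text
clock: 26.37
ee_pos: [580.1, 265.2, 329.5]
eef_rot: [-3.14, 0.002, 1.235]
force: [0.1, 0.7, 0.5]
grip_width: 42.9
```

Run:
```python
from w import *
st(); plan([580,265,172],1.35)
```

```text
{'clock': 26.367, 'ee_pos': [580.115, 265.169, 329.511], 'eef_rot': [-3.14, 0.002, 1.235], 'force': [0.121, 0.749, 0.456], 'ft_torque': [0.01, 0.049, -0.005], 'grip_width': 42.871}
to [580 265 172] linear [0.0, 0.0002, 0.0025] turn -0.115 rows>= 1 j6 -0.9
```

>>> {"api": "arm_command", "payload": {
  "grip": [50, 50, 50],
  "linear": [
    [0, 0, 0],
    [0, 0, 0],
    [0, 0, 0]
  ],
  "yaw": [-0.115, -0.115, -0.115]
}}

```text
clock: 26.62
ee_pos: [580.2, 265.2, 329.9]
eef_rot: [-3.14, 0.001, 1.34]
force: [-0.2, -0.7, -0.8]
grip_width: 42.5
```

Run:
```python
from w import *
st(); c=wcap("key1"); save(c,"w10.png")
f=c["frame"].astype(int); m=((f[:,:,0]>130)&(f[:,:,1]>110)&(f[:,:,2]<80)).astype(np.uint8)
n,l,s,ce=cv2.connectedComponentsWithStats(m); i=1+s[1:,4].argmax(); print(s[i],ce[i])
# block edges yaw
g=cv2.cvtColor(c["frame"],cv2.COLOR_RGB2GRAY)
```

```text
{'clock': 26.617, 'ee_pos': [580.199, 265.207, 329.949], 'eef_rot': [-3.14, 0.001, 1.34], 'force': [-0.191, -0.722, -0.787], 'ft_torque': [0.014, 0.004, 0.029], 'grip_width': 42.527}
[318 184  13  41 453] [324.17439294 205.92494481]
```

View pics/w10.png

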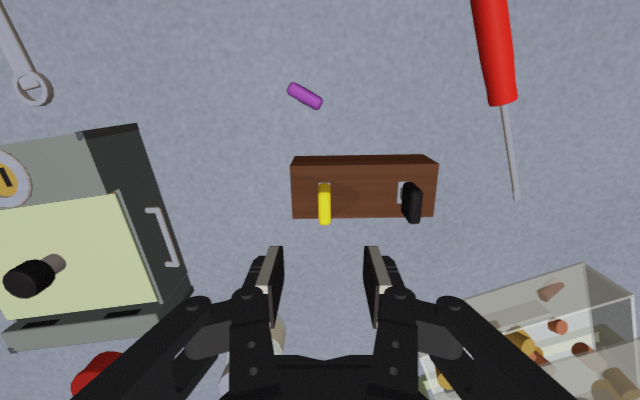

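Run:
```python
from w import *
c=pickle.load(open("key1.pkl","rb"))
print("top ctr",atz(c,(325,211.5),87).round(1)); print("bot ctr row(far edge)",atz(c,(324.8,225),87).round(1),"near bottom edge",atz(c,(324.5,184),59).round(1))
B=[atz(c,p,45).round(1) for p in[(291,165.5),(438,163.5),(435,216),(293,218)]]; print(B)
print("slotcollar yellow",atz(c,(325,184),48).round(1),"black",atz(c,(402,184),48).round(1))
f=c["frame"][150:240,280:450]; cv2.imwrite("pics/w11.png",cv2.resize(f,(800,424),interpolation=cv2.INTER_CUBIC)[:,:,::-1])
```

```text
top ctr [580.6 266.2  87. ]
bot ctr row(far edge) [591.5 263.5  87. ] near bottom edge [567.4 269.   59. ]
[array([548.5, 243.6,  45. ]), array([575.7, 367.7,  45. ]), array([624.3, 359.8,  45. ]), array([596.6, 232.4,  45. ])]
slotcollar yellow [570.6 268.7  48. ] black [585.9 334.2  48. ]
```

View pics/w11.png

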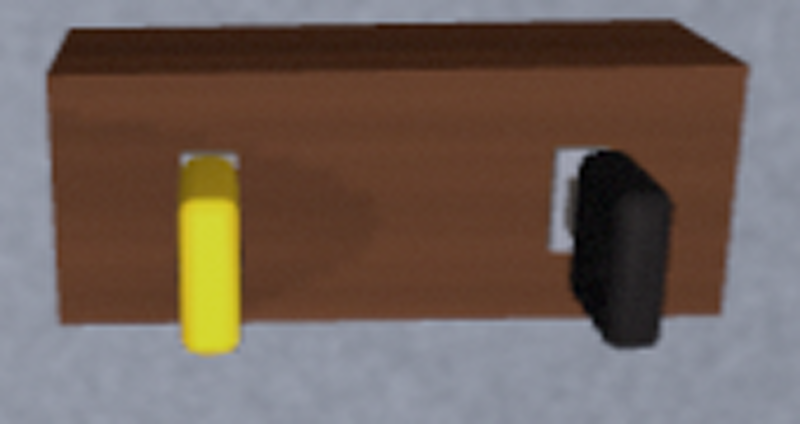

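>>> {"api": "arm_command", "payload": {
  "grip": [50, 50, 50, 50, 50, 50, 0, 0, 0, 0, 0, 0],
  "linear": [
    [0.001, -0.002, 0.03],
    [0.001, -0.002, 0.06],
    [0.001, -0.002, 0.085],
    [0.001, -0.002, 0.097],
    [0.001, -0.002, 0.101],
    [0.001, -0.002, 0.101],
    [0.001, -0.002, 0.101],
    [0.001, -0.002, 0.101],
    [0.001, -0.002, 0.101],
    [0.001, -0.002, 0.101],
    [0.001, -0.002, 0.101],
    [0.001, -0.002, 0.101]
  ],
  "yaw": [-0.012, -0.012, -0.012, -0.012, -0.012, -0.012, -0.012, -0.012, -0.012, -0.012, -0.012, -0.012],
  "squeeze": 80
}}

```text
clock: 27.67
ee_pos: [579.0, 266.8, 231.4]
eef_rot: [3.14, -0.001, 1.356]
force: [0.0, -1.3, 8.3]
grip_width: 9.1
```

Run:
```python
from h import *
st()
```

```text
{'clock': 27.667, 'ee_pos': [579.037, 266.839, 231.423], 'eef_rot': [3.14, -0.001, 1.356], 'force': [0.04, -1.343, 8.315], 'ft_torque': [-0.043, 0.047, -0.022], 'grip_width': 9.148}
```

>>> {"api": "arm_command", "payload": {
  "grip": [0, 0, 0, 0, 0, 0, 0, 0, 0, 0, 0, 0],
  "linear": [
    [0, 0, -0.008],
    [0, 0, -0.02],
    [0, 0, -0.04],
    [0, 0, -0.07],
    [-0.02, -0.002, -0.085],
    [-0.26, -0.0235, -0.085],
    [-0.26, -0.0235, -0.085],
    [-0.26, -0.0235, -0.085],
    [-0.26, -0.0235, -0.085],
    [-0.26, -0.0235, -0.085],
    [-0.26, -0.0235, -0.085],
    [-0.26, -0.0235, -0.085]
  ],
  "yaw": [0, 0, 0, 0, 0, -0.135, -0.135, -0.135, -0.135, -0.135, -0.135, -0.135]
}}

```text
clock: 28.67
ee_pos: [498.6, 13.4, 316.2]
eef_rot: [3.141, 0.001, 1.488]
force: [0.7, 0.6, -0.9]
grip_width: 8.6
```

>>> {"api": "arm_command", "payload": {
  "grip": [0, 0, 0],
  "linear": [
    [0, 0, 0],
    [0, 0, 0],
    [0, 0, 0]
  ],
  "yaw": [0, 0, 0]
}}

```text
clock: 28.92
ee_pos: [500.6, 18.5, 315.6]
eef_rot: [3.141, -0.0, 1.492]
force: [-0.4, 0.7, -1.0]
grip_width: 8.4
```

Run:
```python
from w import *
st(); c=wcap("lock1"); s=ctrl.observe()
Rm=R.from_euler('xyz',s["eef_rot"]).as_matrix(); tip=np.array(s["ee_pos"])+Rm[:,2]*210
print("tip",tip.round(1),proj(c,tip)); p=proj(c,[500.7,18.2,70]); print(p)
x,y=int(p[0]),int(p[1]); print(x,y)
save(c,"w12.png",(x-80,max(0,y-75),x+80,y+75),4)
```

```text
{'clock': 28.917, 'ee_pos': [500.619, 18.528, 315.558], 'eef_rot': [3.141, -0.0, 1.492], 'force': [-0.379, 0.689, -0.984], 'ft_torque': [-0.041, -0.014, 0.034], 'grip_width': 8.359}
tip [500.7  18.6 105.4] [323.61132019 229.21724028]
[322.9759278  209.44769247]
322 209
```

View pics/w12.png

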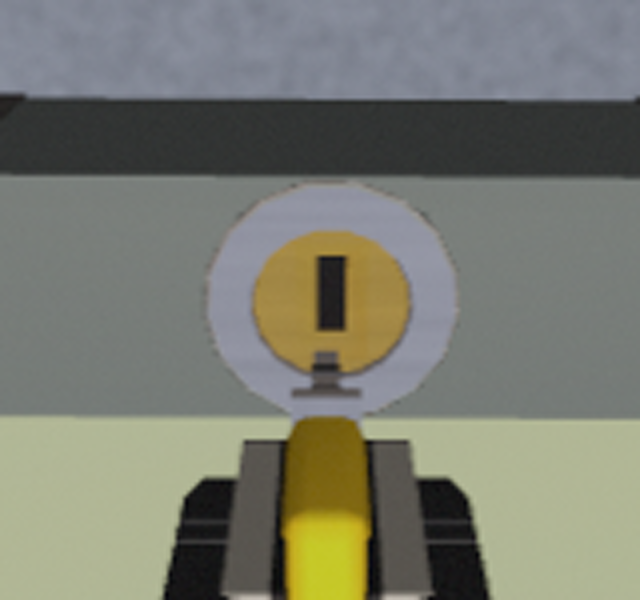

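>>> {"api": "arm_command", "payload": {
  "grip": [0, 0, 0, 0, 0, 0, 0, 0, 0, 0],
  "linear": [
    [0.0015, 0.001, 0.015],
    [0.0015, 0.001, 0.028],
    [0.0015, 0.001, 0.034],
    [0.0015, 0.001, 0.036],
    [0.0015, 0.001, 0.038],
    [0.0015, 0.001, 0.04],
    [0.0015, 0.001, 0.042],
    [0.0015, 0.001, 0.044],
    [0.0015, 0.001, 0.046],
    [0.0015, 0.001, 0.046]
  ],
  "yaw": [0, 0, 0, 0, 0, 0, 0, 0, 0, 0]
}}

```text
clock: 29.8
ee_pos: [501.3, 19.1, 268.8]
eef_rot: [-3.141, 0.0, 1.491]
force: [-0.3, -0.4, -0.3]
grip_width: 8.6
```

Run:
```python
from h import *
st()
```

```text
{'clock': 29.8, 'ee_pos': [501.315, 19.059, 268.836], 'eef_rot': [-3.141, 0.0, 1.491], 'force': [-0.345, -0.36, -0.272], 'ft_torque': [-0.019, -0.023, 0.022], 'grip_width': 8.596}
```

>>> {"api": "arm_command", "payload": {
  "grip": [0, 0, 0, 0, 0, 0, 0, 0, 0, 0],
  "linear": [
    [0, 0, 0.003],
    [0, 0, 0.006],
    [0, 0, 0.009],
    [0, 0, 0.011],
    [0, 0, 0.012],
    [0, 0, 0.013],
    [0, 0, 0.014],
    [0, 0, 0.015],
    [0, 0, 0.015],
    [0, 0, 0.015]
  ],
  "yaw": [0, 0, 0, 0, 0, 0, 0, 0, 0, 0]
}}

```text
clock: 30.63
ee_pos: [501.5, 19.1, 255.4]
eef_rot: [3.14, 0.0, 1.491]
force: [-7.1, 0.2, 33.9]
grip_width: 8.5
```

Run:
```python
from h import *
st()
```

```text
{'clock': 30.633, 'ee_pos': [501.461, 19.096, 255.365], 'eef_rot': [3.14, 0.0, 1.491], 'force': [-7.145, 0.24, 33.914], 'ft_torque': [0.121, 1.437, 0.001], 'grip_width': 8.453}
```

>>> {"api": "arm_command", "payload": {
  "grip": [0, 0, 0, 0, 0, 0, 0, 0, 0, 0, 0, 0],
  "linear": [
    [0, 0, -0.001],
    [0, 0, -0.001],
    [0, 0, -0.001],
    [0, 0, -0.001],
    [0, 0, -0.001],
    [0, 0, -0.001],
    [0, 0, -0.001],
    [0, 0, -0.001],
    [0, 0, -0.001],
    [0, 0, -0.001],
    [0, 0, -0.001],
    [0, 0, -0.001]
  ],
  "yaw": [0.05, 0.15, 0.25, 0.35, 0.45, 0.55, 0.65, 0.75, 0.85, 0.95, 1.05, 1.15],
  "squeeze": 100
}}

```text
clock: 31.63
ee_pos: [501.2, 18.8, 255.9]
eef_rot: [3.141, -0.0, 0.336]
force: [-8.2, -6.1, 23.0]
grip_width: 8.5
```

Run:
```python
from h import *
st()
```

```text
{'clock': 31.633, 'ee_pos': [501.183, 18.769, 255.877], 'eef_rot': [3.141, -0.0, 0.336], 'force': [-8.187, -6.091, 22.954], 'ft_torque': [-1.14, 1.402, 0.107], 'grip_width': 8.483}
```

>>> {"api": "arm_command", "payload": {
  "grip": [0, 0, 0, 0, 0, 0],
  "linear": [
    [0, 0, 0],
    [0, 0, 0],
    [0, 0, 0],
    [0, 0, 0],
    [0, 0, 0],
    [0, 0, 0]
  ],
  "yaw": [0.06, 0.12, 0.18, 0.24, 0.28, 0.28]
}}

```text
clock: 32.13
ee_pos: [501.0, 18.7, 255.8]
eef_rot: [3.141, 0.0, 0.058]
force: [-7.5, -7.2, 23.7]
grip_width: 9.0
```

Run:
```python
from h import *
st()
```

```text
{'clock': 32.133, 'ee_pos': [500.974, 18.74, 255.814], 'eef_rot': [3.141, 0.0, 0.058], 'force': [-7.457, -7.2, 23.713], 'ft_torque': [-1.209, 1.389, 0.144], 'grip_width': 8.994}
```

>>> {"api": "arm_command", "payload": {
  "grip": [0, 0, 0, 0],
  "linear": [
    [0, 0, 0],
    [0, 0, 0],
    [0, 0, 0],
    [0, 0, 0]
  ],
  "yaw": [0.03, 0.06, 0.06, 0.06]
}}

```text
clock: 32.47
ee_pos: [500.9, 18.7, 255.8]
eef_rot: [3.141, 0.0, 0.001]
force: [-8.5, -6.6, 24.2]
grip_width: 8.3
```

Run:
```python
from h import *
st()
```

```text
{'clock': 32.467, 'ee_pos': [500.945, 18.74, 255.807], 'eef_rot': [3.141, 0.0, 0.001], 'force': [-8.498, -6.587, 24.205], 'ft_torque': [-1.191, 1.545, 0.198], 'grip_width': 8.283}
```

>>> {"api": "arm_command", "payload": {
  "grip": [0, 0, 0, 0],
  "linear": [
    [0, 0, 0],
    [0, 0, 0],
    [0, 0, 0],
    [0, 0, 0]
  ],
  "yaw": [0.03, 0.06, 0.06, 0.06]
}}

```text
clock: 32.8
ee_pos: [500.9, 18.8, 255.8]
eef_rot: [3.141, 0.0, -0.059]
force: [-10.1, -5.1, 24.7]
grip_width: 8.3
```

Run:
```python
from w import *
st()
c=wcap("bolt")
a=c["frame"][120:330,160:480]; cv2.imwrite("pics/w13.png",cv2.resize(a,None,fx=2.4,fy=2.4,interpolation=cv2.INTER_CUBIC)[:,:,::-1])
```

```text
{'clock': 32.8, 'ee_pos': [500.859, 18.83, 255.806], 'eef_rot': [3.141, 0.0, -0.059], 'force': [-10.08, -5.072, 24.717], 'ft_torque': [-0.973, 1.721, 0.32], 'grip_width': 8.316}
```

>>> {"api": "arm_command", "payload": {
  "grip": [0, 0, 0, 0, 0, 0, 0, 0, 0, 0, 0, 0],
  "linear": [
    [0, 0, 0],
    [0, 0, 0],
    [0, 0, 0],
    [0, 0, 0],
    [0, 0, 0],
    [0, 0, 0],
    [0, 0, 0],
    [0, 0, 0],
    [0, 0, 0],
    [0, 0, 0],
    [0, 0, 0],
    [0, 0, 0]
  ],
  "yaw": [-0.1, -0.22, -0.34, -0.46, -0.58, -0.7, -0.82, -0.94, -1.06, -1.18, -1.3, -1.42]
}}

```text
clock: 33.85
ee_pos: [501.6, 19.0, 255.9]
eef_rot: [3.14, -0.0, 1.367]
force: [-2.4, -0.7, 19.4]
grip_width: 8.3
```

>>> {"api": "arm_command", "payload": {
  "grip": [0, 0, 0, 0, 0],
  "linear": [
    [0, 0, 0],
    [0, 0, 0],
    [0, 0, 0],
    [0, 0, 0],
    [0, 0, 0]
  ],
  "yaw": [-0.07, -0.13, -0.18, -0.18, -0.18]
}}

```text
clock: 34.27
ee_pos: [501.6, 19.1, 255.9]
eef_rot: [3.14, 0.0, 1.541]
force: [-3.2, 1.2, 19.4]
grip_width: 8.5
```

Run:
```python
from h import *
st()
```

```text
{'clock': 34.267, 'ee_pos': [501.627, 19.098, 255.88], 'eef_rot': [3.14, 0.0, 1.541], 'force': [-3.199, 1.213, 19.442], 'ft_torque': [0.199, 0.529, 0.044], 'grip_width': 8.498}
```

View pics/w13.png

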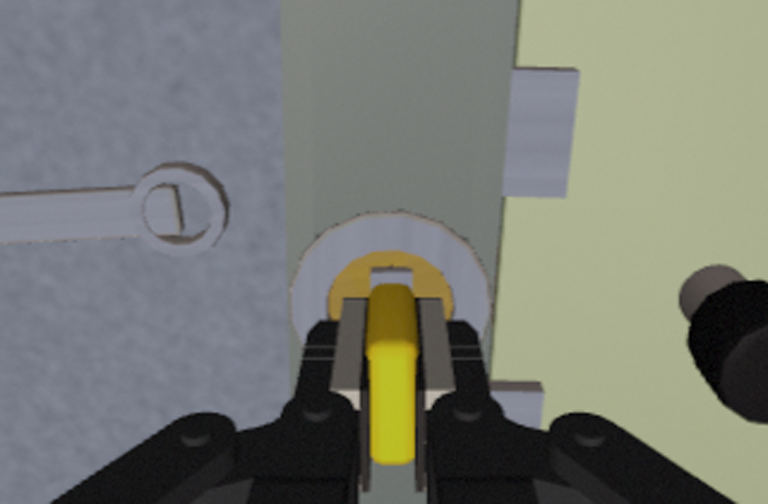

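>>> {"api": "arm_command", "payload": {
  "grip": [0, 0, 0, 0, 0, 0, 0, 0, 0, 0, 0, 0],
  "linear": [
    [0, 0, 0],
    [0, 0, 0],
    [0, 0, -0.003],
    [0, 0, -0.006],
    [0, 0, -0.009],
    [0, 0, -0.013],
    [0, 0, -0.018],
    [0, 0, -0.024],
    [0, 0, -0.032],
    [0, 0, -0.045],
    [0, 0, -0.06],
    [0, 0, -0.06]
  ],
  "yaw": [0.03, 0.05, 0.05, 0.05, 0.05, 0.05, 0.05, 0.05, 0.05, 0.05, 0.05, 0.05]
}}

```text
clock: 35.27
ee_pos: [502.0, 19.1, 317.7]
eef_rot: [3.138, 0.0, 1.491]
force: [1.3, -0.5, 0.6]
grip_width: 8.7
```

Run:
```python
from w import *
st(); plan([579,266.8,231.4-155+85],1.356)
c=wcap("out"); save(c,"w14.png",(220,100,420,250),4)
```

```text
{'clock': 35.267, 'ee_pos': [501.973, 19.073, 317.702], 'eef_rot': [3.138, 0.0, 1.491], 'force': [1.285, -0.485, 0.563], 'ft_torque': [-0.007, -0.004, 0.004], 'grip_width': 8.669}
to [579.  266.8 161.4] linear [0.2531, 0.0565, 0.0015] turn 0.135 rows>= 7 j6 -1.57
```

View pics/w14.png

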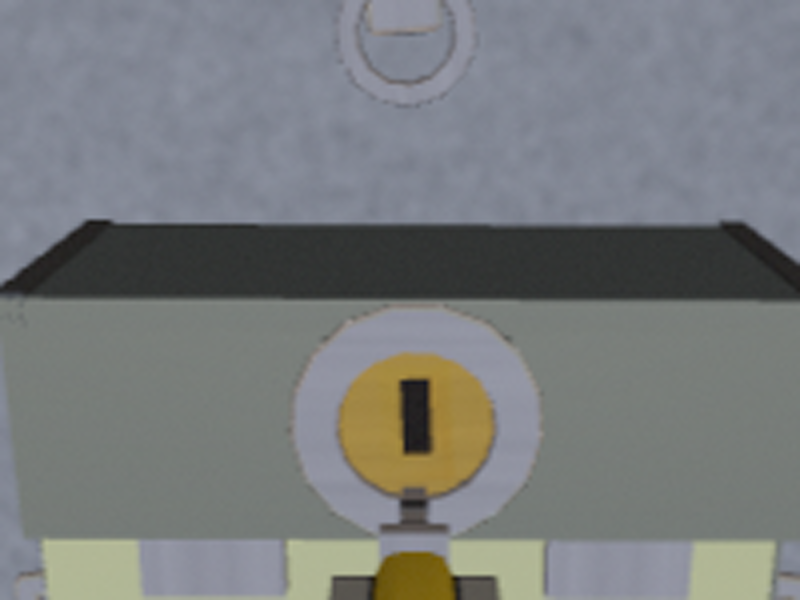

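>>> {"api": "arm_command", "payload": {
  "grip": [0, 0, 0, 0, 0, 0, 0, 0, 0, 0, 0, 0],
  "linear": [
    [0.253, 0.0565, 0],
    [0.253, 0.0565, 0],
    [0.253, 0.0565, 0],
    [0.253, 0.0565, 0],
    [0.253, 0.0565, 0],
    [0.253, 0.0565, 0],
    [0.253, 0.0565, 0],
    [0.253, 0.0565, 0],
    [0.253, 0.0565, 0],
    [0.253, 0.0565, 0],
    [0.253, 0.0565, 0],
    [0.253, 0.0565, 0]
  ],
  "yaw": [0.135, 0.135, 0.135, 0.135, 0.135, 0.135, 0.135, 0.135, 0.135, 0.135, 0.135, 0.135]
}}

```text
clock: 36.32
ee_pos: [577.8, 265.7, 315.0]
eef_rot: [-3.141, 0.0, 1.355]
force: [-0.6, 0.8, -0.7]
grip_width: 8.3
```

Run:
```python
from w import *
st(); plan([579,266.8,231.4-155],1.356)
```

```text
{'clock': 36.317, 'ee_pos': [577.754, 265.708, 315.01], 'eef_rot': [-3.141, 0.0, 1.355], 'force': [-0.593, 0.78, -0.713], 'ft_torque': [0.061, -0.018, 0.008], 'grip_width': 8.295}
to [579.  266.8  76.4] linear [0.0014, 0.001, 0.0836] turn -0.001 rows>= 3 j6 -1.02
```

>>> {"api": "arm_command", "payload": {
  "grip": [0, 0, 0, 0, 0, 0, 0, 0, 0, 0, 0],
  "linear": [
    [0.0014, 0.001, 0.02],
    [0.0014, 0.001, 0.04],
    [0.0014, 0.001, 0.053],
    [0.0014, 0.001, 0.057],
    [0.0014, 0.001, 0.06],
    [0.0014, 0.001, 0.062],
    [0.0014, 0.001, 0.064],
    [0.0014, 0.001, 0.066],
    [0.0014, 0.001, 0.069],
    [0.0014, 0.001, 0.072],
    [0.0014, 0.001, 0.072]
  ],
  "yaw": [0, 0, 0, 0, 0, 0, 0, 0, 0, 0, 0]
}}

```text
clock: 37.23
ee_pos: [579.1, 267.5, 243.0]
eef_rot: [3.141, 0.001, 1.356]
force: [0.7, -4.9, -2.0]
grip_width: 8.3
```

Run:
```python
from w import *
st()
```

```text
{'clock': 37.233, 'ee_pos': [579.05, 267.518, 243.038], 'eef_rot': [3.141, 0.001, 1.356], 'force': [0.726, -4.88, -1.957], 'ft_torque': [-1.057, -0.067, -0.012], 'grip_width': 8.311}
```

>>> {"api": "arm_command", "payload": {
  "grip": [0, 0, 0, 0, 0, 0, 0, 0],
  "linear": [
    [-0.0008, 0, 0.002],
    [-0.0008, 0, 0.005],
    [-0.0008, 0, 0.008],
    [-0.0008, 0, 0.01],
    [-0.0008, 0, 0.0115],
    [-0.0008, 0, 0.0125],
    [-0.0008, 0, 0.0125],
    [-0.0008, 0, 0.0125]
  ],
  "yaw": [0, 0, 0, 0, 0, 0, 0, 0]
}}

```text
clock: 37.9
ee_pos: [579.0, 267.2, 231.3]
eef_rot: [3.141, -0.0, 1.356]
force: [-3.7, -4.6, 14.5]
grip_width: 8.7
```

Run:
```python
from w import *
st()
```

```text
{'clock': 37.9, 'ee_pos': [578.956, 267.156, 231.262], 'eef_rot': [3.141, -0.0, 1.356], 'force': [-3.697, -4.583, 14.508], 'ft_torque': [-0.735, 0.831, 0.064], 'grip_width': 8.676}
```

Seated at the original height, 14 N contact. Release, retreat, and verify.

>>> {"api": "arm_command", "payload": {
  "grip": [35, 35, 35, 40, 40, 40, 40, 40, 40, 40, 40, 40],
  "linear": [
    [0, 0, 0],
    [0, 0, 0],
    [0, 0, 0],
    [0, 0, -0.01],
    [0, 0, -0.035],
    [0, 0, -0.075],
    [0, 0, -0.1],
    [0, 0, -0.1],
    [0, 0, -0.1],
    [0, 0, -0.1],
    [0, 0, -0.1],
    [0, 0, -0.1]
  ],
  "yaw": [0, 0, 0, 0, 0, 0, 0, 0, 0, 0, 0, 0]
}}

```text
clock: 38.9
ee_pos: [578.7, 267.1, 329.4]
eef_rot: [-3.14, 0.001, 1.356]
force: [-0.6, -0.0, 0.4]
grip_width: 34.5
```

Run:
```python
from w import *
st(); c=wcap("end"); c0=pickle.load(open("key1.pkl","rb"))
for n,q in(("start",c0),("end",c)):
    f=q["frame"].astype(int); m=((f[:,:,0]>130)&(f[:,:,1]>110)&(f[:,:,2]<80)).astype(np.uint8)
    n_,l,s,ce=cv2.connectedComponentsWithStats(m); i=1+s[1:,4].argmax(); print(n,s[i],ce[i].round(1),atz(q,ce[i],82).round(1))
# lid corners / other fittings by network
s=cap("side"); t=cap("top")
for cam,cc in(("side",s),("top",t)):
    for q in["cap_mid","gauge_mid","hexnut_mid","union_mid","hosetail_mid","lid","jar","wrench","tin","mug"]:
        print(cam,q,[(round(d["conf"],2),np.round(d["pixel"]).tolist(),int(d["pixels"].sum())) for d in ctrl.trace(cam,q)[:2]])
```

```text
{'clock': 38.9, 'ee_pos': [578.667, 267.083, 329.42], 'eef_rot': [-3.14, 0.001, 1.356], 'force': [-0.635, -0.005, 0.375], 'ft_torque': [0.027, 0.05, -0.026], 'grip_width': 34.514}
start [318 184  13  41 453] [324.2 205.9] [577.9 266.2  82. ]
end [313 186  14  41 463] [319.3 207.2] [576.4 264.1  82. ]
side cap_mid [(0.73, [268.0, 310.0], 152)]
side gauge_mid []
side hexnut_mid []
side union_mid []
side hosetail_mid []
side lid [(0.75, [309.0, 210.0], 1297)]
side jar [(0.69, [332.0, 227.0], 1902), (0.57, [234.0, 237.0], 747)]
side wrench [(0.61, [387.0, 236.0], 399), (0.43, [332.0, 104.0], 179)]
side tin []
side mug [(0.78, [331.0, 104.0], 156)]
top cap_mid []
top gauge_mid []
top hexnut_mid []
top union_mid []
top hosetail_mid []
top lid [(0.78, [314.0, 187.0], 1573)]
top jar [(0.89, [274.0, 143.0], 403)]
top wrench [(0.85, [312.0, 264.0], 247), (0.57, [468.0, 179.0], 737)]
top tin [(0.81, [336.0, 134.0], 359)]
top mug [(0.57, [467.0, 180.0], 807)]
```

```bash
python3 -c "
from h import *
print(ctrl.hand_in()); st()"
```

```text
the job is handed in; nothing more can be done
None
the job is handed in; nothing more can be done
```

The job is done and handed in at about 39 s of robot time. I lifted the lid off onto the bare bench and put the three fittings present (hex nut, gauge, copper cap) upright in the box. I then put the lid back on, locked it with the yellow-headed key and stood the key back in its slot.

**Lid:** its measured corners matched the 112 x 156 mm plate at seat height, so it sits flat and down.

**Lock:** turning resistance rose steeply at about 1.5 rad, which marks the stop. The close-up showed two bolts standing over the lid. After I turned the key back and drew it out, the front bolts were still out and the slot looked home.

**Key:** it is back at its original height in the block. Its head stands about 2 mm to one side of where it was, which I put down to the play in the slot.

**Fittings left out:** the last network look found none on the bench. Its one "cap" hit in the side view (conf 0.73) sits at the spare key's pixel, so I took it as false.

**Disagreements:** the last side view missed the tin, saw only part of the mug, and its best "jar" hit was on the box. The top view shows jar, tin, mug and wrench where they were at the start. I did not check the screwdriver or brush again at the end.

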